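# Load a bracket into a drill jig and swing it home against the peg

## Task

Draw the flat bracket out from under the low shelf, set it down on the open bench, let go and take it again by its tail, since its boss must go in under the drill jig's bush arm. Lay it flat on the jig's rest strips with its heel (the inner corner beside the ear) at the round peg and its tail still swung clear of the stop block, and let go. Then push the tail's free corner so that the bracket turns about the peg until the tail bears along the stop block and the heel sits hard on the peg; leave the pliers and the steel block alone.

Things in the scene. Friction and masses are not known exactly. Their poses are not given: they have to be found in the camera images.
- bracket: Loose cast-aluminium bracket, 0.36 kg: flat plate 10 mm thick with a round boss. Origin on its underside on the boss axis; z up, x to the ear, y to the long straight edge. Outline in mm: head x -46..44, y -50..40; tail x -122..-46, y 6..40 (a bar 34 wide); ear x 44..68, y 20..40. Centre of mass near (-13, 3). Starts flat on the bench, tail under the shelf, boss in front of it.
- boss (a point): Centre of the top of the bracket's boss, at bracket (0, 0, 32) mm. The boss is an upright cylinder of 34 mm diameter standing from z=10 (the plate's top) to z=32 mm.
- heel (a point): Bracket's heel point, at bracket (52, 12, 0) mm: 8 mm (the peg's radius) from both faces of the inner corner between the ear's edge (y=20) and the head's edge (x=44), so it lies on the peg's axis when both faces bear on the peg.
- tail_edge (a point): Point on the long straight edge of the tail, at bracket (-89, 40, 0) mm, that comes to bear on the stop block. The edge to push is the opposite one of the tail (y=6), near the tail's end.
- tail_tip (a point): Middle of the tail's end face, at bracket (-122, 23, 0) mm.
- drill_jig: Fixed drill jig. Origin on the bench under the drill bush, z up. A bracket that is home has this frame's x, y and yaw and lies at z=18 mm. In mm: base plate x -115..85, y -62..60, top z=12; two rest strips along y, 12 wide, at x=-58 and x=20, y -56..36, top z=18. The bracket goes in low from the -x side; it then swings home clockwise seen from above, its tail moving to +y.
- peg (a point): Axis of the jig's fixed upright peg, at jig (52, 12, 18) mm, the height of the rest strips. The peg is 16 mm in diameter, its top at z=36 mm; the bracket's ear goes on its +y side, the head on its -x side.
- stop (a point): Point on the face of the jig's stop block, at jig (-89, 40, 18) mm. The block spans x -112..-66, y 40..53, top z=34 mm; its face (y=40) stops the tail and leaves no room for a finger between them.
- bush (a point): Nose of the drill bush, at jig (0, 0, 70) mm. The arm that carries it spans x -18..18, y -18..93, z 72..84 (bush head up to 90) on a column at y 66..92, so a bracket under it has 20 mm of room above its boss.
- low_shelf: Fixed low sheet-steel shelf without a floor, open at its front (-x) and back: x -63..63, y -97..97 mm, deck 45 to 48 mm above the bench, an oilstone lying on it (top 68 mm). Origin on the bench under its centre; the bracket is drawn out towards -x.
- pliers: Loose black pliers, 61 x 141 x 15 mm, lying in front of the jig; leave alone. Origin under the centre.
- steel_block: Loose ground steel block, 40 x 75 x 31 mm, behind the jig; leave alone. Origin under the centre.

How it is judged (in metres and radians):
On the way, in this order (a step that is already met when the one before it is completed fails the run):
1. the bracket lies flat on the open bench, its whole length out from under the shelf, let go (x of tail_tip in the frame of low_shelf below -0.07 m and height (world z) of bracket below 0.004 m and angle between bracket's own z axis and vertical below 0.05 rad and contact force between the fingers and bracket below 0.1 N and linear speed of bracket below 0.02 m/s), for 0.2 s.
2. the bracket lies flat on the jig's rest strips, its heel within 20 mm of the peg and its tail more than 10 mm off the stop block, let go (horizontal distance between heel and peg below 0.02 m and y of tail_edge in the frame of drill_jig below 0.03 m and z of bracket in the frame of drill_jig between 0.0165 and 0.0195 m and angle between bracket's own z axis and vertical below 0.03 rad and contact force between the fingers and bracket below 0.1 N and linear speed of bracket below 0.02 m/s), for 0.2 s.
At the end, for the whole second after the job is handed in: The bracket lies flat and still on both rest strips (within 1.5 mm of height and 0.03 rad of level), its heel point within 3 mm of the peg's axis, its tail edge within 2.5 mm of the stop face and its long edge within 0.035 rad of the jig's x axis; it is let go (horizontal distance between heel and peg below 0.003 m and y of tail_edge in the frame of drill_jig above 0.0375 m and angle between the x axis of bracket and the x axis of drill_jig, either way round below 0.035 rad and z of bracket in the frame of drill_jig between 0.0165 and 0.0195 m and angle between bracket's own z axis and vertical below 0.03 rad and linear speed of bracket below 0.01 m/s and contact force between the fingers and bracket below 0.1 N); the robot touches nothing.
It fails at once if the pliers are moved more than 15 mm (distance of pliers from where it was at the start of the episode above 0.015 m).
It fails at once if the steel block is moved more than 15 mm (distance of steel_block from where it was at the start of the episode above 0.015 m).
It also fails if it takes over 62 s, if anything falls off the work surface, if the arm or the gripper's body presses on something with over 40 N, if the wrist force passes 120 N, or if a joint passes its speed limit or range.

## Robot

A 6-joint arm with a two-finger parallel gripper is mounted at the origin on a cart in front of the work surface, level with it; the furniture and walls round the work are solid. World frame = base frame: x ahead of the robot, y to its left, z up, the work surface at z = 0. Lengths are in mm, angles in rad, forces in N, time in s.
With the tool pointing down it reaches from about 350 to 950 mm from the base axis. Payload 17.4 kg.
Tool frame: the origin (TCP) lies between the finger pads; the fingertips stand ahead of it and the grasp point (between the pads) lies 5 mm behind it (tcp_to_tips is the z of the fingertips in the tool frame, in mm); z points along the fingers, y is the line along which they close (so a half turn about z gives the same grasp; the last joint's range is limited). The gripper opens to 93 mm and grips with 3 to 60 N. Pads are 15 mm wide; open, the fingers measure 128 mm over their backs; the gripper's body (75 mm by 188 mm) begins 65 mm behind the grasp point.
Start: joints at [1.147, 0.116, 1.442, -0, 1.584, -0.038], TCP at [254.011, 625.389, 232.646] pointing down, gripper open.
Joint ranges: [-2.83, 2.83], [-0.83, 2.19], [0.07, 2.5], [-1.14, 4.28], [0.01, 3], [-2.97, 2.97]. Speed limits (rad/s): [1.89, 1.89, 2.22, 3.14, 3.14, 3.14].

## Interface

Orientations are given as a unit quaternion [x, y, z, w].
In Python, from station import * gives the robot as it stands. Calls block until the motion is done:
- move_to(position, orientation): joint-space move of the TCP to a pose.
- line_to(position, rot=None, max_speed=150): straight line of the TCP; rot=None keeps the orientation; max_speed is the mean speed in mm/s.
- movej(angles): joint-space move.
- grip(opening, squeeze=None): finger opening in mm; squeeze is the grip in N (None keeps the last); returns when the fingers have stopped.
- hold(seconds).
- inverse_kinematics(position, orientation): joint angles nearest the present ones, or None.
- grab_frame(name): name is "scene" or "top" or "wrist"; returns a dict with "image" (480x640x3 uint8, blue, green, red), "mtx" (3x3 intrinsics, pixels), "R" (3x3) and "t" (3): a world point X has camera coordinates R X + t. Camera axes: x right, y down, z forward; pixel columns grow to the right and rows downward; lengths in mm; the calibration is good to about 2 mm. A picture is of the moment at which its call begins. There is no depth.
A pose or a line that the arm cannot do raises PlanningError and nothing moves.
- hand_in(): hands the job in; it is judged then, once.
Trained networks look in a picture, given as the dict that the camera call returned (one of the last four; its "shot" number tells which), for a name from the list of things; names that differ only in an ending like _2 or _b are one class to them, and where a whole thing is asked for, a point or a joint stands for the part that bears it (a point fixed in the world has none). Each returns a list of dicts, best first, with "conf" (0 to 1); they miss things now and then, are a little off and sometimes report something else, mostly with a low value. They report only what shows in the picture. A call takes as long as a camera call.
- find_in(picture, thing): "rect" ([left, top, width, height] in pixels, round what is visible of it).
- silhouettes(picture, thing): "mask" (480x640 bool, what is visible of it) and "rect" ([left, top, width, height] in pixels, round what is visible of it).
- spot_point(picture, thing): "at" ([row, column] in pixels: a listed point, or the origin of a listed thing).
Readings, each from a call of its own:
- get_clock(): time.
- get_joint_pos(): joint angles.
- get_joint_vel(): joint speeds.
- get_effort(): joint torques, N m.
- get_ee_pos(): TCP position.
- get_tcp_rot(): TCP orientation.
- get_contact_force(): force on the tool from outside, world axes, zero at the start.
- get_moment(): the same for the moment, N m.
- get_grip_width(): finger opening in mm.
- get_finger_force(): force on a finger pad.
Only numpy, scipy, OpenCV 4.12 (cv2) and the standard library are available. Lean on these libraries where they do the work, as an engineer would, in place of code of your own. Each camera call takes 0.05 s, during which the arm holds its last target. There are 200 camera calls.

## Working session

There is one attempt and no reset: what is moved stays moved. The work goes in short steps, each a Python script; the robot and the scene stay as the last script left them, time stands still between calls to the robot, and variables do not carry over. Pictures are saved under pics/ and viewed, at most 10 in all, crops included, and the job is handed in when it is done.

```bash
ls; mkdir -p pics
python3 - <<'E'
from station import *
import cv2,numpy as np
for n in ["scene","top"]:
    f=grab_frame(n); cv2.imwrite(f"pics/{n}0.png",f["image"])
    print(n,f["mtx"].tolist(),np.round(f["R"],4).tolist(),np.round(f["t"],1).tolist())
    for t in ["bracket","drill_jig","low_shelf","pliers","steel_block"]:
        print(t,[(d["rect"],round(d["conf"],2)) for d in find_in(f,t)][:2])
    for t in ["bracket","boss","heel","tail_edge","tail_tip","drill_jig","peg","stop","bush","low_shelf","pliers","steel_block"]:
        print(t,[(np.round(d["at"],1).tolist(),round(d["conf"],2)) for d in spot_point(f,t)][:2])
print(get_clock(),get_tcp_rot())
try: print(tcp_to_tips)
except Exception as e: print(e)
E
```

```text
pics
scene [[463.4482920064203, 0.0, 315.0897004206355], [0.0, 463.4482920064203, 239.99657195679953], [0.0, 0.0, 1.0]] [[0.5679, -0.8231, -0.0069], [-0.5797, -0.394, -0.7132], [0.5843, 0.409, -0.7009]] [-149.8, 470.3, 494.3]
bracket [([189.3, 224.6, 67.0, 62.2], 0.91)]
drill_jig [([282.6, 240.3, 113.3, 93.1], 0.96), ([298.0, 358.0, 90.0, 38.4], 0.6)]
low_shelf [([194.6, 177.2, 101.6, 70.8], 0.57), ([298.0, 358.2, 87.7, 36.9], 0.33)]
pliers [([297.6, 357.4, 88.7, 36.8], 0.64)]
steel_block [([319.8, 197.8, 35.3, 24.3], 0.64)]
bracket [([260.5, 223.1], 0.6)]
boss [([250.1, 218.5], 0.77)]
heel [([274.7, 216.6], 0.81)]
tail_edge [([236.1, 256.7], 0.7), ([294.5, 374.3], 0.27)]
tail_tip [([224.1, 254.2], 0.89)]
drill_jig [([307.3, 346.4], 0.67)]
peg [([293.6, 375.6], 0.73)]
stop []
bush [([277.6, 342.8], 0.63), ([382.5, 339.1], 0.39)]
low_shelf [([222.4, 250.2], 0.65)]
pliers [([379.9, 341.8], 0.96)]
steel_block [([214.1, 338.9], 0.55), ([248.4, 218.8], 0.24)]
top [[517.7738817442521, 0.0, 319.3667386956998], [0.0, 517.7738817442521, 242.53205844088356], [0.0, 0.0, 1.0]] [[0.0183, -0.9998, -0.0083], [-0.9966, -0.0175, -0.0805], [0.0803, 0.0097, -0.9967]] [219.4, 590.2, 889.2]
bracket [([199.9, 259.4, 67.2, 73.3], 0.82)]
drill_jig [([315.2, 222.2, 126.7, 116.1], 0.71), ([203.2, 258.2, 62.7, 72.8], 0.27)]
low_shelf [([146.8, 175.1, 134.0, 107.2], 0.58)]
pliers [([383.1, 337.4, 81.1, 45.5], 0.79)]
steel_block [([280.1, 140.1, 40.9, 44.6], 0.81)]
bracket [([298.0, 233.9], 0.89)]
boss []
heel [([322.7, 251.7], 0.66)]
tail_edge []
tail_tip []
drill_jig [([274.6, 382.9], 0.75)]
peg [([256.0, 404.6], 0.8)]
stop [([286.8, 329.9], 0.88)]
bush [([277.1, 387.7], 0.73)]
low_shelf [([230.4, 219.7], 0.97)]
pliers []
steel_block [([163.1, 301.3], 0.96), ([233.0, 217.9], 0.16)]
1.8 [1.91689919e-01 9.81455538e-01 9.19672288e-06 3.54555879e-05]
14.0
```

View pics/scene0.png

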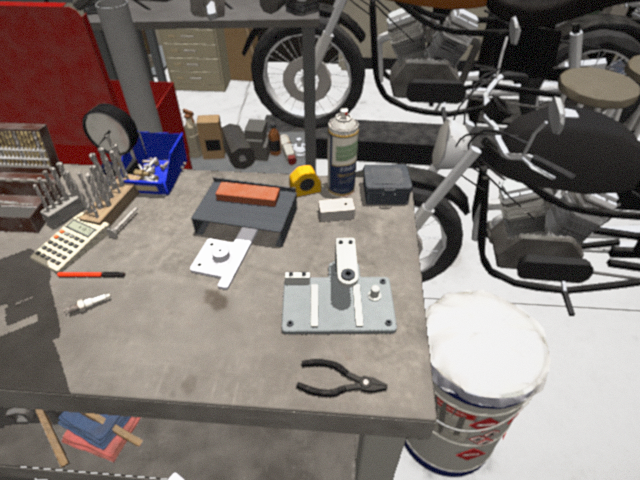

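View pics/top0.png

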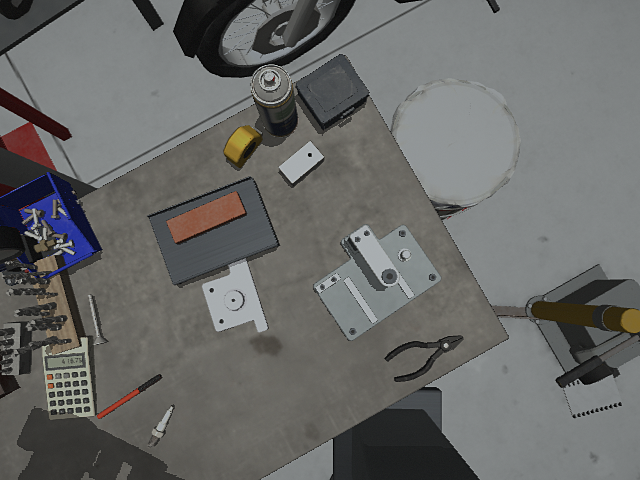

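The scene and top views agree. In the top view the bracket boss is at about (234,299), its ear at (262,328), and its tail runs up under the shelf. The jig has its peg at (404,255), stop at (330,285) and bush at (390,277), and the pliers are at (425,357). I'll fit planar poses from the corner pixels.

```bash
cat > h.py <<'E'
from station import *
import numpy as np, cv2
from scipy.optimize import least_squares
from scipy.spatial.transform import Rotation as Ro
def proj(f,X):
    c=np.asarray(X,float)@np.asarray(f["R"]).T+np.asarray(f["t"]); p=c@np.asarray(f["mtx"]).T
    return p[:,:2]/p[:,2:]
def place(p,L,z0=0):
    L=np.asarray(L,float); c,s=np.cos(p[2]),np.sin(p[2])
    return np.c_[p[0]+c*L[:,0]-s*L[:,1],p[1]+s*L[:,0]+c*L[:,1],L[:,2]+z0]
def fit(obs,p0,z0=0):  # obs: list of (frame, local pts, pixel (u,v) pts)
    fun=lambda p:np.concatenate([(proj(f,place(p,L,z0))-np.asarray(U)).ravel() for f,L,U in obs])
    r=least_squares(fun,p0,loss="soft_l1",x_scale=[10,10,.1]); return r.x,np.round(r.fun,1)
E
python3 - <<'E'
from h import *
T=grab_frame("top");S=grab_frame("scene")
jT=[[-115,60,12],[-115,-62,12],[85,-62,12],[52,12,36],[0,0,90]]
p,r=fit([(T,jT,[(314,289),(351,340),(441,278),(404.5,255),(390,277)]),
 (S,[[52,12,36],[0,0,90],[-115,-62,12],[85,-62,12],[85,60,12]],[(375.5,290),(347,273),(282,330),(396,331),(391,279)])],[600,-150,-1.]); print("jig",p,r)
p,r=fit([(T,[[0,0,32],[44,-50,10],[-46,-50,10],[68,40,10],[44,20,10]],[(234,299),(218,332),(202,285),(268,330),(253,322)]),
 (S,[[0,0,32],[44,-50,10],[-46,-50,10]],[(219,251),(191,269),(207,233)])],[560,150,3.]); print("br",p,r)
print(proj(T,place(p,[[68,20,10],[-122,23,0]])))
p,r=fit([(T,[[63,97,48],[63,-97,48],[-63,-97,48],[-63,97,48]],[(149,215),(254,178),(279,243),(175,285)])],[690,150,0.]); print("shelf",p,r)
p,r=fit([(T,[[0,0,31]],[(301,163)])],[800,0,0.]);print("blk",p)
p,r=fit([(T,[[0,0,10]],[(428,358)])],[500,-200,0.]);print("pl",p)
for k,n in enumerate([T]): 
  im=T["image"][200:380,180:480]; cv2.imwrite("pics/c1.png",cv2.resize(im,None,fx=2.6,fy=2.6,interpolation=cv2.INTER_CUBIC))
E
```

```text
jig [526.75077976 112.95070174  -0.96449152] [-2.  -3.6 -0.6  3.2  2.9  2.1  2.6 -0.   0.2 -0.  -0.2 -2.1  1.   0.2
 -1.   0.8  1.5 -0.8 -1.8 -2.6]
br [481.61613246 376.81625025   3.47533851] [-0.3  1.7 -1.7  0.9 -0.5 -0.6  0.8 -0.   1.  -1.5  0.8 -0.9 -2.5 -0.2
  1.2  4.7]
[[258.03954832 333.51607988]
 [228.86671728 232.0444977 ]]
shelf [6.02908871e+02 4.11511277e+02 3.87858374e-01] [ 0.2  1.4 -0.  -1.7  0.7  0.6 -1.1 -0.5]
blk [726.74276902 265.03591632   0.        ]
pl [387.03457217  35.29777598   0.        ]
```

View pics/c1.png

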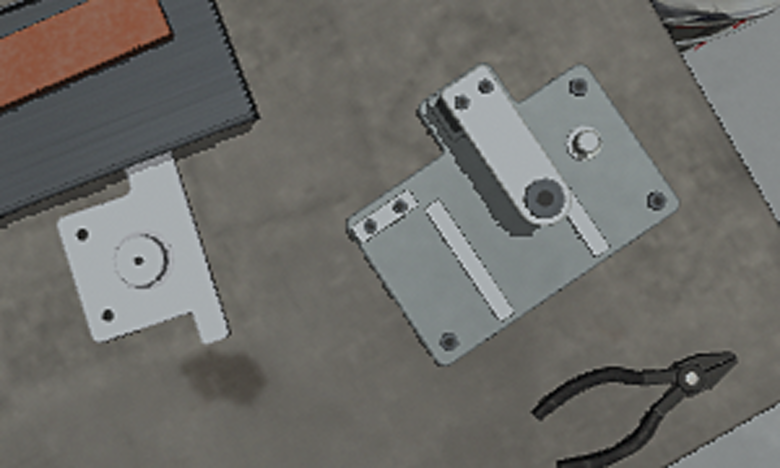

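The crop confirms the layout: bracket head corners at crop (98,342) and (57,216), ear at (231,335), jig peg at (587,141). I'll refit with these corners and check reach for the boss grasp and the set-down.

```bash
cat >> h.py <<'E'
def q(a): # tool down, closing axis at world yaw a
    y=np.array([np.cos(a),np.sin(a),0]);z=np.array([0,0,-1.])
    return Ro.from_matrix(np.c_[np.cross(y,z),y,z]).as_quat()
def at(p,L,z): return [*place(p,[[L[0],L[1],0]])[0,:2],z]
SET=np.array([390,310,-0.68])
E
python3 - <<'E'
from h import *
T=grab_frame("top");S=grab_frame("scene")
u=lambda *P:[(180+a/2.6,200+b/2.6) for a,b in P]
j,r=fit([(T,[[-115,60,12],[-115,-62,12],[85,-62,12],[85,60,12],[52,12,36],[0,0,90]],u((346,222),(440,367),(681,207),(583,63),(587,141),(545,197))),
 (S,[[52,12,36],[0,0,90]],[(375.5,291),(347,273)])],[526,113,-.96]); print("jig",j,r)
b,r=fit([(T,[[44,-50,10],[-46,-50,10],[68,40,10],[68,20,10],[44,20,10],[0,0,32],[-46,6,10]],u((96,343),(57,216),(231,338),(202,345),(192,315),(143,261),(130,193)))],[481,377,3.47]); print("br",b,r)
for k in (0,np.pi):
    g=lambda P,a:np.round(inverse_kinematics(P,q(a)),2) if inverse_kinematics(P,q(a)) is not None else None
    print(g([b[0],b[1],26],b[2]+np.pi/2+k), g([*SET[:2],26],SET[2]+np.pi/2+k))
    print(g(at(SET,(-62,23),16),SET[2]+np.pi/2+k), g(at([*j[:2],j[2]+.28],(-62,23),36),j[2]+.28+np.pi/2+k))
np.save("j.npy",j);np.save("b.npy",b)
E
```

```text
jig [527.44002475 114.26394531  -0.96777457] [-1.8 -0.6  0.2  1.6  1.2  0.3  0.2 -1.3  0.6  0.4 -0.2  0.7 -0.6 -3.6
  0.5 -0.4]
br [482.48966054 376.36121898   3.46570229] [-0.6  0.3 -0.   0.5 -0.1 -0.2  0.3  0.5  0.2 -1.  -1.  -0.2  1.9 -0.1]
[ 0.62  0.11  1.79 -0.    1.24  1.87] [ 0.62 -0.14  2.04 -0.    1.24 -0.27]
[ 0.75 -0.09  2.02 -0.    1.22 -0.14] [ 0.29 -0.09  1.98 -0.    1.25 -0.6 ]
[ 0.62  0.11  1.79 -0.    1.24 -1.27] [ 0.62 -0.14  2.04 -0.    1.24  2.87]
None [ 0.29 -0.09  1.98 -0.    1.25  2.54]
```

Run:
```python
from h import *
b=np.load("b.npy"); o=q(b[2]+np.pi/2)
move_to([b[0],b[1],140],o)
w=grab_frame("wrist"); cv2.imwrite("pics/w1.png",w["image"])
line_to([b[0],b[1],26.5]); print(get_contact_force())
grip(20,45); print(get_grip_width(),get_finger_force(),get_clock())
line_to([b[0],b[1],32.5],max_speed=40)
d=np.array([np.cos(b[2]),np.sin(b[2])])*150
line_to([b[0]+d[0],b[1]+d[1],32.5]); print(get_contact_force(),get_grip_width(),get_clock())
line_to([b[0]+d[0],b[1]+d[1],110])
f=grab_frame("scene"); cv2.imwrite("pics/s1.png",f["image"][120:420,80:480])
```

```text
[0.32783947 0.54731948 1.19522744]
33.14973856384735 44.99989986419678 5.5917
[ 1.20292126  0.36822156 -3.08596979] 33.30382070013659 7.0417
```

View pics/s1.png

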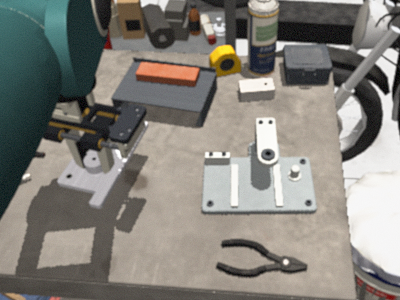

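The bracket is held level by its boss (crop about (95,165)) and is clear of the shelf. Now I'll set it down and look.

Run:
```python
from h import *
o=q(SET[2]+np.pi/2)
move_to([*SET[:2],110],o)
line_to([*SET[:2],40]); line_to([*SET[:2],26.7],max_speed=30); print(get_contact_force())
grip(60); hold(.3); line_to([*SET[:2],200]); 
# step back so that the wrist camera sees the bracket
w=grab_frame("wrist"); cv2.imwrite("pics/w2.png",w["image"])
T=grab_frame("top"); cv2.imwrite("pics/t2.png",T["image"])
print(np.round(proj(w,place(SET,[[44,-50,10],[-46,-50,10],[68,40,10],[-122,40,10],[-122,6,10],[0,0,32]]))))
print([(d["at"],d["conf"]) for n in ("boss","heel","tail_tip","tail_edge") for d in spot_point(w,n)[:1]])
print(get_clock())
```

```text
[-0.16499056 -0.4481598  -2.7025726 ]
[[266. 269.]
 [262. 165.]
 [368. 295.]
 [375.  65.]
 [331.  65.]
 [323. 226.]]
[([224.9, 320.7], 0.61), ([274.7, 335.7], 0.75), ([67.4, 351.1], 0.94), ([105.8, 369.5], 0.95)]
13.4583
```

View pics/w2.png

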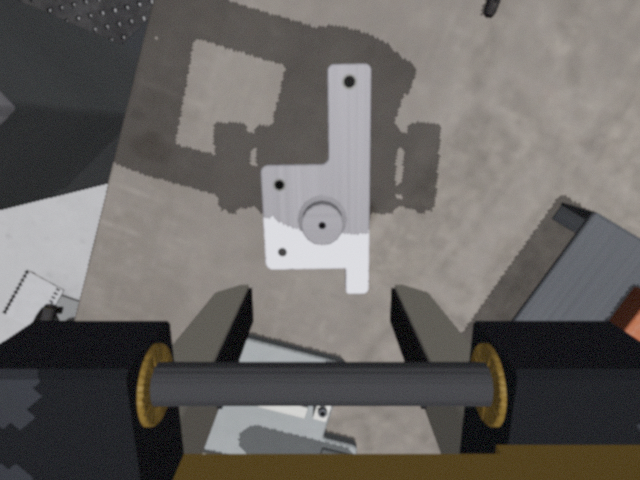

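The bracket lies flat: tail end corners at (328,65) and (371,65), head corners at (264,269) and (262,166), ear at (368,293), which is close to prediction. Next I'll fit it and take one close look at the jig.

Run:
```python
from h import *
w=grab_frame("wrist")
b,r=fit([(w,[[44,-50,10],[-46,-50,10],[68,40,10],[-122,40,10],[-122,6,10],[0,0,32]],[(263.5,269.5),(261.5,165.5),(368.5,294),(371.5,64.5),(328,64.5),(323,225)])],SET); print(b,r)
np.save("b.npy",b)
j=np.load("j.npy")
move_to(at(j,(-20,0),230),q(j[2]+np.pi/2))
w=grab_frame("wrist"); cv2.imwrite("pics/w3.png",w["image"])
L=[[-115,60,12],[-115,-62,12],[85,-62,12],[85,60,12],[52,12,36],[0,0,90],[-112,40,34],[-66,40,34]]
print(np.round(proj(w,place(j,L))),get_clock())
```

```text
[389.61277616 310.00217243  -0.66552509] [ 2.5  0.  -0.8  0.1 -0.4 -0.3  0.7 -0.5  0.1  0.2 -0.6  0.5]
[[393. 105.]
 [250. 105.]
 [259. 319.]
 [383. 319.]
 [335. 298.]
 [323. 261.]
 [372. 107.]
 [370. 165.]] 14.4417
```

View pics/w3.png

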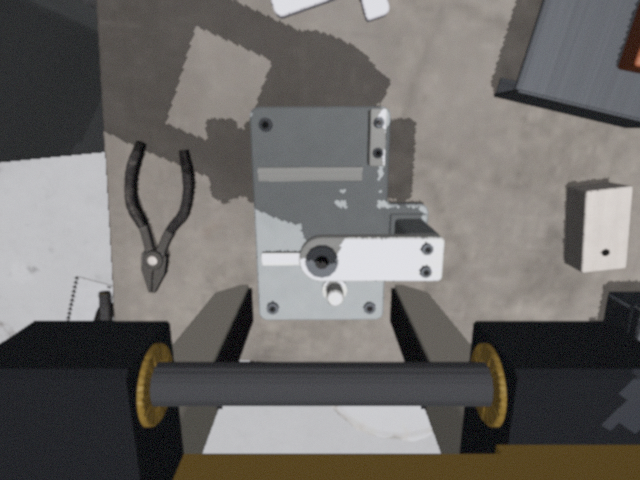

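The jig matches the estimate: peg at (335,298), bush at (322,260), stop face at column 369–370, pliers clear on the left. Next I'll refit the jig, regrasp by the tail and check for droop.

Run:
```python
from h import *
w=grab_frame("wrist"); j=np.load("j.npy"); b=np.load("b.npy")
j2,r=fit([(w,[[-115,-62,12],[85,-62,12],[85,60,12],[52,12,36],[0,0,90],[-112,40,34],[-66,40,34]],[(250,107),(259.5,319.5),(383,318),(335,297.5),(322.5,260.5),(369.5,109),(369.5,166)])],j); print(j2,r)
np.save("j2.npy",j2)
G=(-66,23); o=q(b[2]+np.pi/2)
move_to(at(b,G,110),o); grip(62,60); line_to(at(b,G,16)); print(get_contact_force())
grip(20,60); print(get_grip_width(),get_finger_force())
line_to(at(b,G,60),max_speed=80); hold(.2); print(get_contact_force(),get_moment(),get_clock())
f=grab_frame("scene"); cv2.imwrite("pics/s3.png",cv2.resize(f["image"][200:400,80:350],None,fx=2.9,fy=2.9))
np.save("hand.npy",[*at(b,G,0)[:2],b[2]])
```

```text
[527.31631797 114.02103095  -0.96002561] [-1.2 -1.  -0.2  0.4  0.3  1.3  0.4  0.5 -0.4  1.2  1.4 -1.4 -0.1 -0.5]
[-1.03855368  0.28635699  0.79602652]
32.957976133190314 59.999821186065674
[ 0.56450678  0.21056247 -2.31069254] [0.1440566  0.05912485 0.02843641] 18.2167
```

View pics/s3.png

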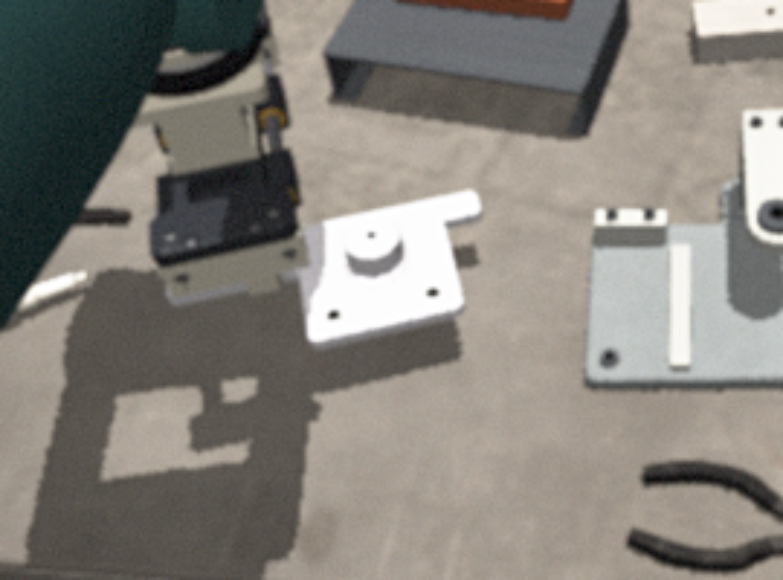

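The bracket is held by its tail in the air: boss at crop (372,235), ear at (480,205). I'll estimate the droop from these corners.

Run:
```python
from h import *
f=grab_frame("scene"); b=np.load("b.npy")
L=np.array([[44,-50,10],[-46,-50,10],[0,0,32],[68,20,10],[68,40,10]],float)
U=np.array([(463,306),(307,334),(372,235),(482,215),(478,192)])/2.9+[80,200]
g=np.array([-66,23,5.])
def P(v):
    X=Ro.from_euler("y",v[0]).apply(L-g)+g
    return proj(f,place(b+[v[1],v[2],v[3]],X,44))
r=least_squares(lambda v:np.r_[(P(v)-U).ravel(),v[1:3]/2,v[3]/.01],[0,0,0,0],x_scale=[.1,1,1,.01])
print(r.x,np.round(P([0,0,0,0])-U,1).tolist(),np.round(P(r.x)-U,1).tolist())
```

```text
[ 0.06882806  0.52457813  1.56606614 -0.0054517 ] [[0.4, -2.0], [0.5, 1.5], [-0.5, -1.4], [-0.2, -3.2], [-1.0, -3.1]] [[0.4, 0.3], [0.2, 1.2], [0.5, -0.5], [-0.0, -0.3], [-0.7, -0.1]]
```

Run:
```python
from h import *
j=np.load("j2.npy"); D=.28; a=j[2]+D; G=(-66,23); o=q(a+np.pi/2)
heel=np.array(at(j,(48,15),0)[:2])
c,s=np.cos(a),np.sin(a); ax=np.array([c,s])
org=heel-np.array([c*52-s*12,s*52+c*12])
B=np.r_[org,a]; tcp=np.array(at(B,G,0))
back=lambda d,z:[*(tcp[:2]-d*ax),z]
p=get_ee_pos(); line_to([p[0],p[1],90])
move_to(back(195,90),o); line_to(back(195,46),max_speed=80)
line_to(back(0,46),max_speed=80); print(get_contact_force(),get_clock())
w=grab_frame("wrist"); cv2.imwrite("pics/w4.png",w["image"])
f=grab_frame("scene"); cv2.imwrite("pics/s4.png",cv2.resize(f["image"][210:360,250:420],None,fx=3.5,fy=3.5))
np.save("B.npy",B); np.save("tcp.npy",tcp)
print(np.round((proj(f,place(B,[[68,40,10],[0,0,32],[44,-50,10],[-46,-50,10]],26))-[250,210])*3.5))
```

```text
[-0.15156643  0.976363   -3.69258159] 22.375
[[438. 220.]
 [343. 279.]
 [460. 364.]
 [284. 408.]]
```

View pics/s4.png

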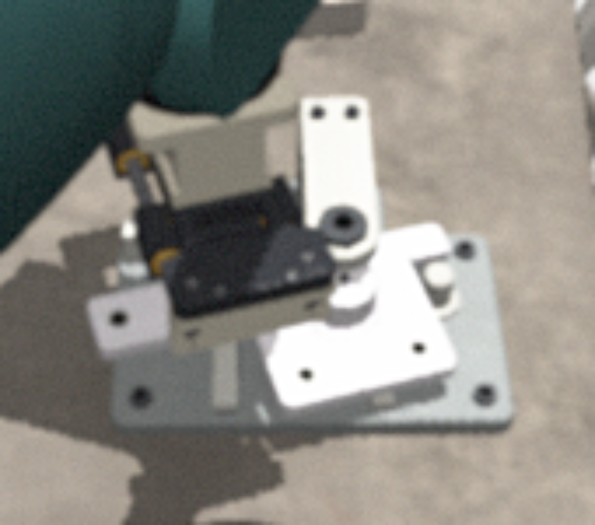

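The bracket is under the bush arm with its ear on the far side of the peg (crop (440,280)) and its head to the left of it, as predicted. I'll lower and release.

Run:
```python
from h import *
t=np.load("tcp.npy");B=np.load("B.npy"); j=np.load("j2.npy")
line_to([*t[:2],38],max_speed=30); print(get_contact_force())
line_to([*t[:2],34.3],max_speed=20); print(get_contact_force())
grip(38); grip(48); hold(.4); print(get_contact_force(),get_clock())
line_to([*t[:2],120])
line_to([*at(j,(-60,-60),0)[:2],190])
w=grab_frame("wrist"); cv2.imwrite("pics/w5.png",w["image"])
print(np.round(proj(w,place(B,[[68,40,10],[68,20,10],[44,20,10],[44,-50,10],[-46,-50,10],[-46,6,10],[-122,6,10],[-122,40,10]],18))).tolist(),get_clock())
```

```text
[ 0.9845522  -0.14478682 -2.05672454]
[ 0.4156669   0.07169928 -1.6584195 ]
[ 0.87442232 -0.09862565  0.38316475] 24.4083
[[403.0, 385.0], [380.0, 385.0], [381.0, 360.0], [299.0, 360.0], [298.0, 260.0], [368.0, 260.0], [371.0, 164.0], [416.0, 164.0]] 25.925
```

View pics/w5.png

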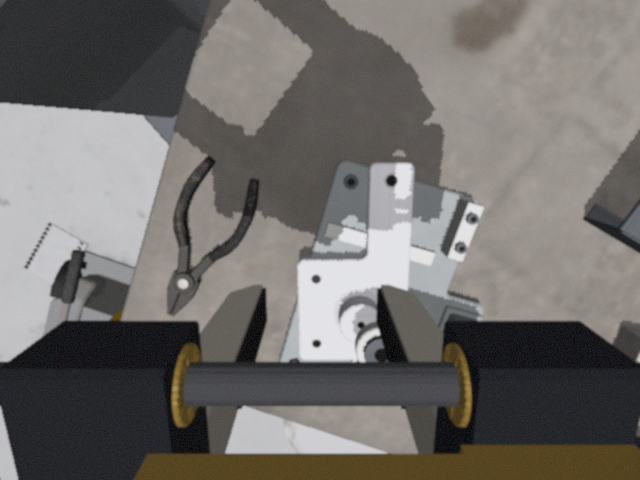

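The bracket lies on the strips as predicted: tail end at (392,164), head corner at (299,261), clear of the stop at (465,230). Now I'll push the tail round on an arc about the peg with force feedback.

Run:
```python
from h import *
j=np.load("j2.npy"); peg=np.array(at(j,(52,12),0)[:2])
def pose(d,L,z):
    a=j[2]+d; c,s=np.cos(a),np.sin(a); B=np.r_[peg-[c*52-s*12,s*52+c*12],a]
    return at(B,L,z)
L=(-112,6-17.5)
grip(0,30)
move_to(pose(.37,L,110),q(j[2]+.37+np.pi/2)); line_to(pose(.37,L,35))
hold(.2); f0=np.array(get_contact_force()); n=0
d=.37
while d>-.06:
    d-=.02 if d>.06 else .006
    a=j[2]+d; line_to(pose(d,L,35),q(a+np.pi/2),max_speed=60)
    F=-(np.array(get_contact_force())-f0)@[-np.sin(a),np.cos(a),0]
    if d<.1: print(round(d,3),round(F,1))
    if F>14: break
hold(.2); print(d,get_clock())
w=pose(d+.12,L,35); line_to(w,max_speed=80); line_to([w[0],w[1],110])
for k in (0,np.pi): print(inverse_kinematics(at(j,(-160,20),35),q(j[2]+k)))
T=grab_frame("top"); cv2.imwrite("pics/t6.png",cv2.resize(T["image"][205:355,300:460],None,fx=3.7,fy=3.7))
```

```text
0.09 -0.3
0.07 0.0
0.05 0.4
0.044 0.2
0.038 1.5
0.032 0.9
0.026 0.2
0.02 0.9
0.014 1.2
0.008 1.0
0.002 1.3
-0.004 1.2
-0.01 0.1
-0.016 0.2
-0.022 0.9
-0.028 0.6
-0.034 -0.3
-0.04 5.3
-0.046 12.5
-0.052 19.4
-0.052000000000000025 36.5583
[ 4.67238733e-01 -9.68107819e-02  1.98653682e+00 -4.44089210e-16
  1.25186662e+00  1.42726434e+00]
[ 4.67238733e-01 -9.68107819e-02  1.98653682e+00 -4.44089210e-16
  1.25186662e+00 -1.71432831e+00]
```

Run:
```python
from h import *
j=np.load("j2.npy"); o=q(j[2]); ax=np.array([np.cos(j[2]),np.sin(j[2]),0])
move_to(at(j,(-165,21),110),o); line_to(at(j,(-165,21),35))
hold(.2); f0=np.array(get_contact_force()); x=-165
while x<-122:
    x+=2 if x<-145 else 1
    line_to(at(j,(x,21),35),max_speed=40)
    F=-(np.array(get_contact_force())-f0)@ax
    if x>-145: print(x,round(F,1))
    if F>12: break
hold(.2); print(x,get_clock())
line_to(at(j,(-165,21),35),max_speed=100); line_to(at(j,(-150,-40),190))
w=grab_frame("wrist"); cv2.imwrite("pics/w7.png",w["image"])
T=grab_frame("top"); cv2.imwrite("pics/t7.png",cv2.resize(T["image"][205:355,300:460],None,fx=3.7,fy=3.7))
print(get_clock(),[(np.round(d["at"],1),round(d["conf"],2)) for n in ("heel","tail_edge","tail_tip","peg","stop") for d in spot_point(T,n)[:1]])
L=[[68,40,28],[44,-50,28],[-46,-50,28],[-122,6,28],[-122,40,28],[0,0,50]]
print(np.round((proj(T,place(j,L))-[300,205])*3.7).tolist(), np.round(proj(w,place(j,L))).tolist())
```

```text
-144 -0.1
-143 -0.8
-142 -1.2
-141 -0.5
-140 -1.0
-139 -1.7
-138 -0.9
-137 0.8
-136 1.5
-135 2.1
-134 1.8
-133 3.7
-132 8.3
-131 15.4
-131 46.1667
48.025 [(array([254.6, 406.6]), 0.73), (array([284.2, 328.3]), 0.74), (array([303.2, 321.5]), 0.94), (array([255.4, 404.1]), 0.61), (array([286. , 330.1]), 0.77)]
[[385.0, 117.0], [452.0, 303.0], [294.0, 410.0], [93.0, 402.0], [53.0, 341.0], [320.0, 266.0]] [[620.0, 119.0], [567.0, 238.0], [453.0, 238.0], [359.0, 166.0], [360.0, 119.0], [534.0, 177.0]]
```

View pics/t7.png

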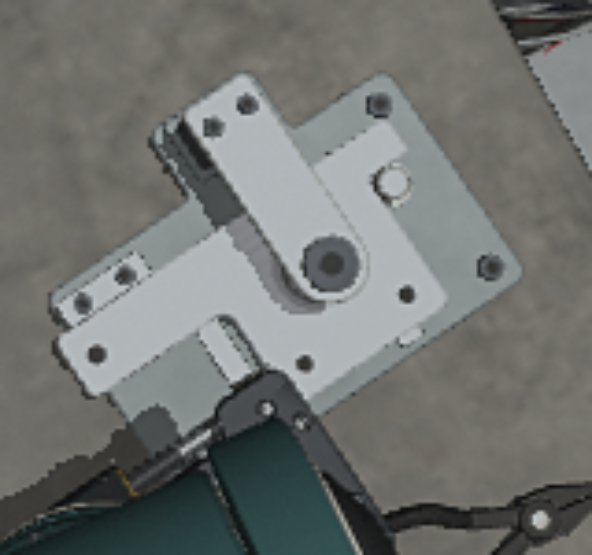

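The tail lies along the stop block (crop (100,310)), and the ear and head bear on the peg at (393,183). The hard contact forces in both pushes agree with that, so I'll hand it in.

```bash
python3 -c "
from station import *
print(hand_in(),get_clock())"
```

```text
the job is handed in; nothing more can be done
the job is handed in; nothing more can be done
```

I handed the job in at about 48 s of the 62 s allowed. In the last top view the bracket lay on the jig with its tail along the stop block and its heel on the peg, and the robot was clear of it. The hand-in call returned no verdict.

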